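# Snap the clean cartridge into the knife sharpener

## Task

Take the green sharpening cartridge out of the white draining tray and fit it into the blue socket of the bench knife sharpener: feel for the mouth, start it square, then push it straight down past the sprung ball until it clicks and its flange sits fully home on the socket, and let go. Be gentle: never press, bump or lean on the sharpener with it harder than about 4 kg (40 N), and do not slam it in. Leave the black cartridge and everything else on the bench as they are.

Things in the scene. Friction and masses are not known exactly. Their poses are not given: they have to be found in the camera images.
- green_cartridge_centre (a point): centre (half-way up) of the green sharpening cartridge, to be fitted; it stands upright in the tray, z up, y along its length. 82 mm tall, about 160 g. Lowest is its stem, 32 (x) x 60 (y) x 36 mm tall; then a flange 44 x 72 x 6 mm whose underside is 5 mm below this point; above it a middle block and two lower end blocks. Both ends are alike: it fits either way round (half a turn)
- green_cartridge_grip (a point): where to hold it: 25 mm above its centre, 66 mm above its foot, in the middle block, which is 36 (x) x 24 (y) mm and stands 40 mm above the flange. Hold across x (36 mm). Same axes as the centre. The end blocks, 36 x 10 x 26 mm, leave a knife slot on each side of the middle block along y
- green_cartridge_foot (a point): middle of the underside of its stem, 41 mm below its centre. The stem's y ends each have a ball groove 8 mm high, centred 14 mm above the foot
- black_cartridge_centre (a point): centre of the black (coarse) cartridge, same shape and size, standing upright in the same tray; it stays there
- tray: white draining tray, 160 (x) x 270 (y) mm, 16 mm high, inner floor 4 mm above the bench, fixed; origin: centre of its underside. The two cartridges stand in it near y = -62 and +62 mm, either one at either end
- sharpener: bench knife sharpener bolted to the bench: steel housing 120 (x) x 200 (y) mm, top 78 mm above the bench, black end caps 82 mm high at |y| over 79 mm. Origin: centre of its underside, on the bench, z up. A window 49 (x) x 113 (y) mm in its top shows the blue socket, which floats along y so that the stones follow the blade
- socket_middle (a point): middle of the sharpener's window at the height of the socket's rim, 80 mm above the bench; axes as the sharpener's; fixed to the housing. The blue socket's own centre may rest up to 18 mm either side of this point along y (x offset 0): where, is NOT reported. A push of about 2.5 N moves the socket; it stays where left. Its flat rim is 47.5 (x) x 75.5 (y) mm outside
- pocket_floor (a point): point 36 mm below socket_middle, where the foot ends when home, but for the socket's float along y. The socket's upright pocket is 33.5 (x) x 61.5 (y) mm, with a steep lead-in 3 mm wide, 5 mm deep at its mouth. A stem set down within about 3 mm of the socket's centre goes in, the socket shifting to suit; farther off, one end of the stem stands on the rim
- ball (a point): rest place of the sprung brass ball, 10 mm across, in the socket's +y wall, 23 mm below the rim (the socket in mid float). It resists from 17 mm short of home, with a push of some 6 to 15 N; about 3 mm short of home it drops into the groove and draws the cartridge down. Home: flange on the rim, cartridge's centre 85 mm above the sharpener's origin
- mug: white mug, 80 mm across, 95 mm high, a bystander, left alone; origin at its underside
- spice_jar: spice jar with a red cap, 52 mm across, 85 mm high, a bystander, left alone; origin at its underside
- whetstone: reddish whetstone, 190 x 65 x 30 mm, a bystander, left alone; origin at its underside
- tumbler: clear tumbler, 66 mm across, 90 mm high, a bystander, left alone; origin at its underside
Not all that is in view belongs to the job. What is meant by the part that bears green_cartridge_centre is not brown, and is the smaller of those in its own colour.

How it is judged (in metres and radians):
On the way, in this order (a step that is already met when the one before it is completed fails the run):
1. the green cartridge is lifted out of the tray (z of green_cartridge_centre in the frame of tray above 0.075 m), for 0.1 s.
2. its stem is started square in the sharpener's socket, at least 11 mm deep (x of green_cartridge_centre in the frame of sharpener between -0.004 and 0.004 m and y of green_cartridge_centre in the frame of sharpener between -0.0215 and 0.0215 m and angle between green_cartridge_centre's own z axis and vertical below 0.07 rad and angle between the x axis of green_cartridge_centre and the x axis of sharpener, either way round below 0.09 rad and z of green_cartridge_centre in the frame of sharpener below 0.11 m), for 0.1 s.
At the end, for the whole second after the job is handed in: the green cartridge is held in the sharpener's socket, released and at rest, square to it (within 0.09 rad in yaw, 0.07 rad upright) and fully home: its centre 85 mm above the sharpener's origin, no more than 1.7 mm proud (past the ball's click) (x of green_cartridge_centre in the frame of sharpener between -0.004 and 0.004 m and y of green_cartridge_centre in the frame of sharpener between -0.0215 and 0.0215 m and angle between green_cartridge_centre's own z axis and vertical below 0.07 rad and angle between the x axis of green_cartridge_centre and the x axis of sharpener, either way round below 0.09 rad and z of green_cartridge_centre in the frame of sharpener between 0.083 and 0.0867 m and linear speed of green_cartridge below 0.02 m/s); the robot touches nothing.
It fails at once if the green cartridge is pressed or knocked against the sharpener harder than 40 N (contact force between green_cartridge and sharpener above 40 N).
It fails at once if the green cartridge is dropped or slammed into the sharpener (faster than 0.2 m/s in the socket) (x of green_cartridge_centre in the frame of sharpener between -0.004 and 0.004 m and y of green_cartridge_centre in the frame of sharpener between -0.0215 and 0.0215 m and z of green_cartridge_centre in the frame of sharpener below 0.118 m and linear speed of green_cartridge above 0.2 m/s).
It fails at once if the black cartridge is moved more than 20 mm (distance of black_cartridge_centre from where it was at the start of the episode above 0.02 m).
It fails at once if something else on the bench is moved more than 30 mm (distance of any of mug, spice_jar, whetstone, tumbler from where it was at the start of the episode above 0.03 m).
It also fails if it takes over 48 s, if anything falls off the work surface, if the arm or the gripper's body presses on something with over 40 N, if the wrist force passes 120 N, or if a joint passes its speed limit or range.

## Robot

A 6-joint arm with a two-finger parallel gripper is mounted at the origin on the work surface. World frame = base frame: x ahead of the robot, y to its left, z up, the work surface at z = 0. Lengths are in m, angles in degrees, forces in N, time in s.
With the tool pointing down it reaches from about 0.25 to 0.725 m from the base axis. Payload 9.7 kg.
Tool frame: the origin (TCP) lies midway between the tips of the shut fingers; the grasp point (between the pads) lies bot.hold_point_z behind it (bot.hold_point_z is the distance from the TCP to the grasp point, in m); z points along the fingers, y is the line along which they close (so a half turn about z gives the same grasp; the last joint's range is limited). The gripper opens to 85 mm and grips with 20 to 120 N. Pads are 22 mm wide; open, the fingers measure 114 mm over their backs; the gripper's body (76 mm by 85 mm) begins 54 mm behind the grasp point. The pads swing forward as they close: fully open they stand 13 mm farther back than shut.
Start: joints at [70.703, 4.979, 10.078, 95.1, 0, 90], TCP at [0.182, 0.519, 0.231] pointing down, gripper open.
Joint ranges: [-179.16, 179.16], [-48.56, 103.87], [-65.8, 70.77], [-126.05, 130.52], [-82.76, 87.17], [-180, 180]. Speed limits (degrees/s): [127.2, 127.2, 147.25, 180, 180, 180].

## Interface

Orientations are given as [roll, pitch, yaw] about the fixed x, y, z axes, in that order (R = Rz(yaw) Ry(pitch) Rx(roll)).
In Python, from workcell import bot, camera, camera_model, ticket gives the robot as it stands.
- The arm moves only by the tool send_rows, never from a script. Its argument "targets" is text: rows parted by semicolons, each of 5 numbers parted by spaces: the shift along the tool's x, y, z in mm, then the turn about the tool's z in degrees, then the closure in counts, from 0 (fully open) to 255 (shut). A call has 1 to 20 rows; each row is the pose to reach, as a shift and turn from the pose commanded when the call began, along the tool's axes at that moment; what a row does not reach only later rows make up. A row lasts 1/8 s, in which the tool goes at most 62.5 mm and 10.7 degrees, less where a joint would pass 70% of its speed; a pose out of reach is approached as far as the arm can. A call with a gripper value outside its range is refused whole. The fingers move at their own pace and stop on an object; "newtons" is the grip in N (left out, the last holds). Time passes only in rows, so rows that repeat a pose let the fingers close. It gives the time, the measured TCP pose, the force, the opening and the grip force at its end, in the units of the state.
- bot.get_obs(): the state, without advancing time (a new reading comes with each control period).
- camera(name): name is "scene" or "top"; returns the picture (400x640x3 uint8, blue, green, red); there is no depth.
- camera_model(name): a dict with "K" (3x3 intrinsics, pixels), "pose" (4x4, takes a point from camera to world coordinates). Camera axes: x right, y down, z forward; pixel columns grow to the right and rows downward; lengths in m; the calibration is good to about 2 mm. A picture is of the moment at which its call begins. camera_model takes no time and is no camera call.
- ticket.job_done(): hands the job in; it is judged then, once.
The state is a dict: "time": time; "q": joint angles; "qd": joint speeds; "joint_efforts": joint torques, N m; "ee_pos": TCP position; "tcp_rot": TCP orientation; "wrist_force": force on the tool from outside, world axes, zero at the start; "torque": the same for the moment, N m; "opening": finger opening in m; "grasp_force": force on a finger pad.
Only numpy, scipy, OpenCV 4.12 (cv2) and the standard library are available. Lean on these libraries where they do the work, as an engineer would, in place of code of your own. Each camera call takes 0.05 s, during which the arm holds its last target. There are 200 camera calls.

## Working session

There is one attempt and no reset: what is moved stays moved. The work goes in short steps, Python scripts to look and compute and a tool call to move; the robot and the scene stay as the last step left them, time stands still between calls to the robot, and variables do not carry over. Pictures are saved under pics/ and viewed, at most 10 in all, crops included, and the job is handed in when it is done.

Besides the shell and the picture viewer there is one more tool, called after "Call:" as name(argument=value, ...), one argument or row to a line, values as JSON. send_rows: Moves the arm, as the interface text tells. Its arguments: {"type":"object","properties":{"targets":{"type":"string"},"newtons":{"type":"number"}},"required":["targets"]}

```bash
mkdir -p pics; python3 - <<'E'
from workcell import bot,camera,camera_model
import cv2
for n in("scene","top"):
    cv2.imwrite(f"pics/{n}0.png",camera(n)); m=camera_model(n); print(n,m["K"].tolist() if hasattr(m["K"],'tolist') else m["K"],m["pose"])
o=bot.get_obs();print(o["time"],o["ee_pos"],o["tcp_rot"],o["opening"],bot.hold_point_z)
E
```

```text
scene [[389.9077509774188, 0.0, 318.01720994172547], [0.0, 389.9077509774188, 199.53555839562924], [0.0, 0.0, 1.0]] [[ 0.85838677  0.31830729 -0.40230912  1.02694968]
 [ 0.51293755 -0.54507652  0.66316412 -0.8247776 ]
 [-0.00819929 -0.77561076 -0.63115823  0.86508708]
 [ 0.          0.          0.          1.        ]]
top [[363.46236258875825, 0.0, 317.7581357926583], [0.0, 363.46236258875825, 200.02601386742307], [0.0, 0.0, 1.0]] [[ 0.05403281 -0.97785046  0.20221014  0.30854691]
 [-0.99853377 -0.05224761  0.01415972  0.00160125]
 [-0.00328109 -0.20267875 -0.97923979  1.16241574]
 [ 0.          0.          0.          1.        ]]
0.1 [0.1816998  0.51889254 0.23065458] [-1.79930606e+02 -3.10945472e-04  1.60701925e+02] 0.08555320324834946 0.0187
```

View pics/scene0.png

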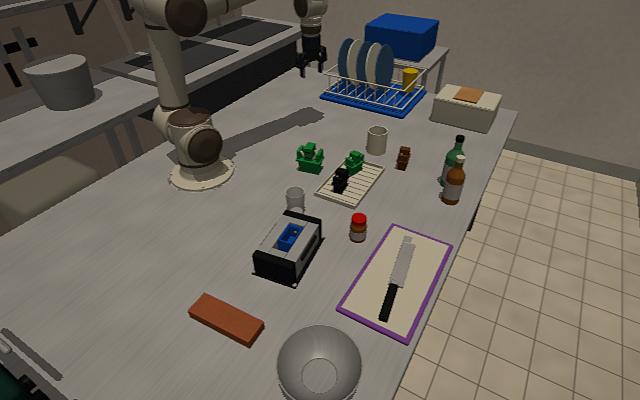

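View pics/top0.png

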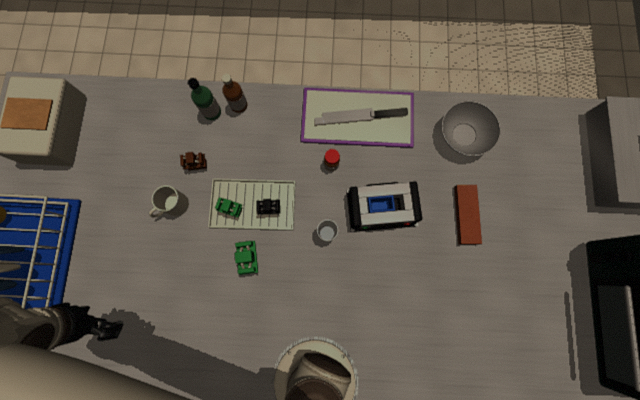

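Both pictures show three cartridge-shaped things. In the top view: green at (229,207) in the tray, a larger green at (246,258) on the bench, and a brown one at (194,160). The black cartridge is at (268,207) and the blue socket at (384,204). The green one in the tray fits: it isn't brown, it's the smaller of the two greens, and it stands in the tray. I'll confirm with an enlarged crop.

```bash
cat > h.py <<'E'
from workcell import bot,camera,camera_model
import cv2,numpy as np
def ray(n,px,z):
    m=camera_model(n);K=np.array(m["K"]);P=np.array(m["pose"])
    px=np.atleast_2d(px).astype(float)
    d=(P[:3,:3]@np.linalg.inv(K)@np.c_[px,np.ones(len(px))].T).T
    return P[:3,3]+d*((z-P[2,3])/d[:,2])[:,None]
def proj(n,X):
    m=camera_model(n);P=np.linalg.inv(np.array(m["pose"]));c=P[:3,:3]@np.array(X)+P[:3,3]
    u=np.array(m["K"])@c;return u[:2]/u[2]
def blob(mask,near):
    cs=cv2.findContours(mask.astype(np.uint8),cv2.RETR_EXTERNAL,cv2.CHAIN_APPROX_NONE)[0]
    return min((c for c in cs if cv2.contourArea(c)>15),key=lambda c:np.hypot(*(c[:,0].mean(0)-near)))[:,0]
def rect(pts,z):
    r=cv2.minAreaRect((ray("top",pts,z)[:,:2]*1000).astype(np.float32));return np.round(r[0],1),np.round(r[1],1),round(r[2],1)
E
python3 - <<'E'
from h import *
im=cv2.imread("pics/top0.png");h=cv2.cvtColor(im,cv2.COLOR_BGR2HSV);H,S,V=cv2.split(h)
g=(H>45)&(H<80)&(S>90)&(V>40)
for nm,nr in(("green tray",(229,207)),("green other",(246,258))):
    b=blob(g,nr);print(nm,rect(b,.06),b.mean(0))
k=blob(V<45,(268,207));print("black",rect(k,.06))
for v in (90,110,130,150): 
    try:print(v,rect(blob(g&(V>v),(229,207)),.075))
    except Exception as e:print(v,e)
bl=(H>100)&(H<130)&(S>100)&(V>40);b=blob(bl,(384,204));print("blue",rect(b,.08))
w=(S<60)&(V>150);
t=blob((S<60)&(V>150),(250,205));print("tray",rect(t,.016))
r=cv2.resize(im[170:240,200:430],None,fx=3.4,fy=3.4,interpolation=cv2.INTER_CUBIC)
r2=cv2.resize(im[175:285,200:300],None,fx=3.2,fy=3.2,interpolation=cv2.INTER_CUBIC)
sc=cv2.imread("pics/scene0.png");r3=cv2.resize(sc[135:210,290:420],None,fx=3.4,fy=3.4,interpolation=cv2.INTER_CUBIC)
c=np.zeros((600,800,3),np.uint8);c[:r.shape[0],:r.shape[1]]=r;c[240:240+r2.shape[0],:r2.shape[1]]=r2;c[240:240+r3.shape[0],330:330+r3.shape[1]]=r3
cv2.imwrite("pics/crop1.png",c)
E
```

```text
green tray (array([502.8, 303.7]), array([27.4, 44.1]), 71.7) [224.65  205.675]
green other (array([349.6, 225. ]), array([96.3, 63.9]), 10.8) [246.91975309 258.79012346]
black (array([507.7, 170. ]), array([47.3, 68.2]), 4.3)
90 (array([504.5, 295.2]), array([14. , 31.5]), 69.3)
110 min() iterable argument is empty
130 min() iterable argument is empty
150 min() iterable argument is empty
blue (array([ 531.8, -175.7]), array([47.2, 78.2]), 8.3)
tray (array([546.5, 129. ]), array([92.4, 16.3]), 4.1)
```

View pics/crop1.png

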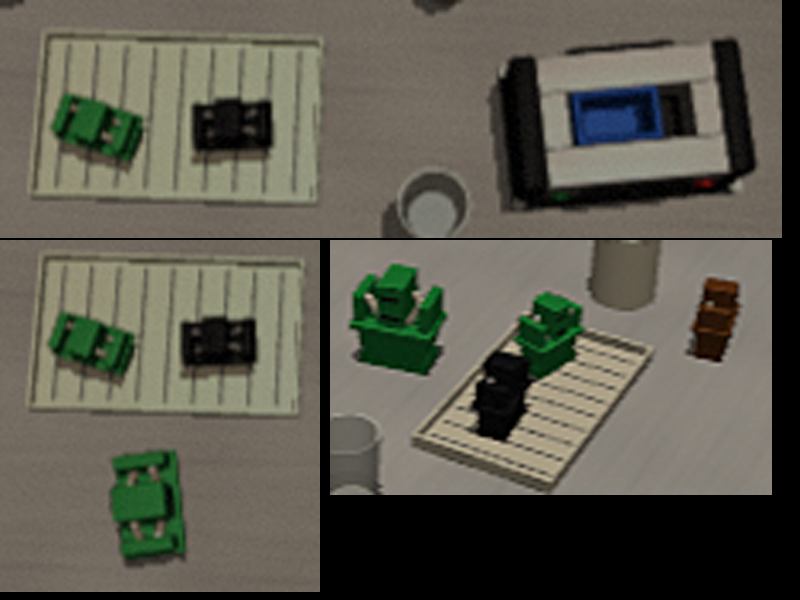

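The enlarged crop confirms it: in the crop, the small green cartridge is in the tray at about (97,127), with the larger green and the brown one both outside it. The blue socket rests toward +y in its window, with the dark gap on its right. Next I'll refine the poses.

```bash
cat >> h.py <<'E'
def long_axis(pts,z):
    r=cv2.minAreaRect((ray("top",pts,z)[:,:2]*1000).astype(np.float32));B=cv2.boxPoints(r)
    e=max((B[1]-B[0],B[2]-B[1]),key=np.linalg.norm);a=np.degrees(np.arctan2(e[1],e[0]))%180
    return "c",np.round(r[0],1).tolist(),"size",np.round(sorted(r[1]),1).tolist(),"y-axis heading",round(float(a),1)
def green(im,n):
    H,S,V=cv2.split(cv2.cvtColor(im,cv2.COLOR_BGR2HSV));return (H>45)&(H<85)&(S>80)&(V>20)
E
python3 - <<'E'
from h import *
im=cv2.imread("pics/top0.png");H,S,V=cv2.split(cv2.cvtColor(im,cv2.COLOR_BGR2HSV))
m=cv2.morphologyEx(green(im,"top").astype(np.uint8),cv2.MORPH_CLOSE,np.ones((5,5)))
print("green",long_axis(blob(m,(229,207)),.06))
b=(H>100)&(H<130)&(S>100)&(V>40);print("socket",long_axis(blob(b,(384,204)),.08))
# steel housing top and window
w=((S<40)&(V>120)).astype(np.uint8);w[:,:340]=0;w[:,430:]=0;w[:170]=0;w[235:]=0
w=cv2.morphologyEx(w,cv2.MORPH_CLOSE,np.ones((3,3)))
cs,_=cv2.findContours(w,cv2.RETR_CCOMP,cv2.CHAIN_APPROX_NONE)
for c in cs:
    if cv2.contourArea(c)>100: print("steel",cv2.contourArea(c),long_axis(c[:,0],.078))
# block top in scene view: topmost green
sc=cv2.imread("pics/scene0.png");g=green(sc,"scene")
c=blob(g,(354,162));print("scene bbox",c.min(0),c.max(0))
for x,y in((225.9,205.3),):print(ray("top",(x,y),.086))
# local brightness dump
print(im[196:218,214:246,1])
E
```

```text
green ('c', [499.9, 292.7], 'size', [44.0, 80.2], 'y-axis heading', 74.6)
socket ('c', [531.8, -175.7], 'size', [47.2, 78.2], 'y-axis heading', 98.3)
steel 1807.5 ('c', [534.7, -187.7], 'size', [117.6, 157.3], 'y-axis heading', 98.2)
steel 707.5 ('c', [533.6, -188.2], 'size', [59.7, 121.2], 'y-axis heading', 97.9)
scene bbox [344 150] [364 175]
[[0.49980319 0.29310763 0.086     ]]
[[137 143 145 147 117  99 133 148 146 145 144 150 144  98 130 146 147 143
  146 147 149 128 104 136 149 144 146 145 147 146 105 126]
 [143 145 147 145 110  96 117 123 132 133 145 150 146  92 129 146 147 144
  146 144 146 123 108 136 146 149 146 145 146 150  99 129]
 [143 145 148 135 100  92  96  70  84  95 117 124 125  84 126 150 149 146
  147 148 148 114 110 138 147 144 145 146 151 147  95 127]
 [147 145 149 117  89  90  78  39  38  60  83  91  95  80 117 126 126 144
  149 150 146 111 117 145 150 145 146 148 146 145  93 126]
 [146 145 148 107  84  93  62  56  39  70  85  86  89  90  91  94  98 108
  131 148 146 108 115 146 145 147 145 147 148 143  94 130]
 [144 146 140 108  91  95  68  88  81  94  93  91  
[... 1510 characters left out ...]
0  65  42  43 108 143  98 134 148]
 [146 145 146  83  62  75  76  73  71  65  61  51  32  40  32  33  71  87
   77  80  94  64  32  34  59  34  61 140 149 105 133 149]
 [142 145 137  86  70  75  76  78  75  75  79  59  42  55  52  45  80  97
   88  67  65  38  23  48  40  33  98 144 143  98 135 145]
 [145 145 130  96 109 116 116 117  90  79  74  58  54  73  70  66  74  76
   77  57  42  38  48  68  43  49 132 155 134  99 133 150]
 [147 145 130  94 131 148 146 151 124  87  76  57  49  70  75  76  74  68
   60  59  41  47  68  67  50  98 140 151 133 101 134 149]
 [144 145 131 105 135 147 150 143 146 125 119  85  65  72  75  76  79  75
   74  76  44  54  74  63  62 133 152 150 131 108 133 146]]
```

Call:
send_rows(
  targets="-20 -6 0 7 0;-55 -16 0 15 0;-95 -27 0 24 0;-140 -40 0 33 0;-185 -53 0 42 0;-230 -66 0 51 0;-270 -78 0 60 0;-310 -89 20 69 0;-340 -98 45 77 0;-362 -104 70 83 0;-375 -108 90 86 0;-375 -108 100 86 0;-375 -108 100 86 0",
  newtons=40,
)

```text
time: 1.72
ee_pos: [0.4992, 0.2936, 0.1309]
tcp_rot: [-179.9, 0.0, 74.8]
wrist_force: [-0.2, 0.1, 0.1]
opening: 0.0856
grasp_force: 0.0
```

```bash
python3 - <<'E'
from h import *
a=camera("top")[160:250,180:290];b=camera("scene")[120:210,280:420]
c=np.vstack([cv2.resize(a,(600,490//2*1),interpolation=3)*0,]) if 0 else None
A=cv2.resize(a,None,fx=3.2,fy=3.2,interpolation=3);B=cv2.resize(b,None,fx=3.2,fy=3.2,interpolation=3)
cv2.imwrite("pics/h1.png",np.hstack([A,B])[:, :800])
o=bot.get_obs();print(o["time"],o["ee_pos"],o["tcp_rot"],o["opening"],o["wrist_force"],o["q"])
E
```

```text
1.825 [0.4997272  0.29399797 0.13228129] [ 1.79957379e+02 -5.35926604e-02  7.48102144e+01] 0.0855190524975988 [0.72788456 0.19558223 1.0335908 ] [3.04655884e+01 8.13222263e+00 2.57671662e+00 8.43763763e+01
 6.97938787e-03 1.35655398e+02]
```

View pics/h1.png

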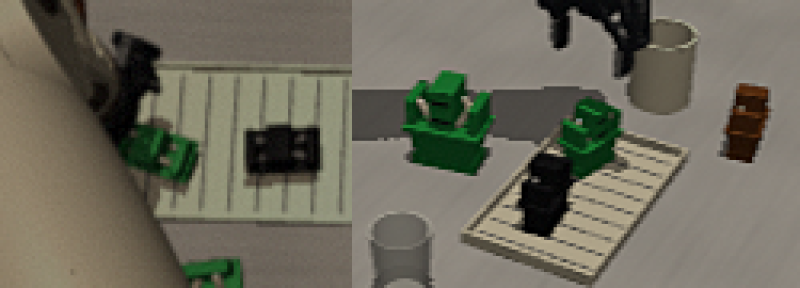

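The scene crop shows the open fingers straddling the small green cartridge (about (590,120)). The top view is partly hidden by the arm. Descend and grip.

Call:
send_rows(
  targets="0 0 15 0 0;0 0 35 0 0;0 0 55 0 0;0 0 70 0 0;0 0 78 0 0;0 0 79 0 0;0 0 79 0 80;0 0 79 0 130;0 0 79 0 200;0 0 79 0 255;0 0 79 0 255;0 0 79 0 255;0 0 79 0 255",
  newtons=60,
)

```text
time: 3.45
ee_pos: [0.5003, 0.2934, 0.0528]
tcp_rot: [180.0, -0.0, 74.7]
wrist_force: [0.1, -0.3, 5.5]
opening: 0.0353
grasp_force: 60.5
```

Call:
send_rows(
  targets="0 0 -8 0 255;0 0 -25 0 255;0 0 -50 0 255;0 0 -80 0 255;0 0 -110 0 255;0 0 -135 0 255;0 0 -148 0 255;0 0 -150 0 255;0 0 -150 0 255",
)

```text
time: 4.58
ee_pos: [0.4998, 0.2931, 0.2015]
tcp_rot: [-180.0, 0.0, 74.7]
wrist_force: [0.4, 0.1, -2.3]
opening: 0.0355
grasp_force: 60.0
```

```bash
python3 - <<'E'
from h import *
o=bot.get_obs();p=o["ee_pos"]*1000;r=np.radians(o["tcp_rot"][2])
print(o["time"],p,o["tcp_rot"],o["opening"],o["grasp_force"],o["wrist_force"])
d=np.array([531.8,-175.7])-p[:2];x=np.array([np.cos(r),np.sin(r)]);y=np.array([np.sin(r),-np.cos(r)])
print("tool dx dy",d@x,d@y,"turn about tool z",-(98.2-o["tcp_rot"][2]))
cv2.imwrite("pics/lift.png",cv2.resize(camera("scene")[60:260,240:440],None,fx=3,fy=3,interpolation=3))
E
```

```text
4.575 [499.764086   293.13768139 201.46952548] [-1.79952536e+02  4.82593577e-02  7.47073628e+01] 0.035458610325648406 59.95095670223236 [ 0.35787228  0.08109947 -2.26647444]
tool dx dy -443.7873143361309 154.55707978435208 turn about tool z -23.492637201163234
```

View pics/lift.png

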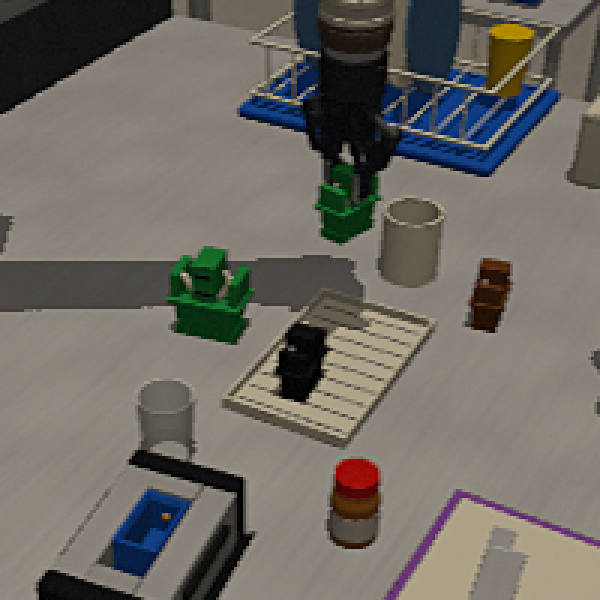

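The picture shows the green cartridge held upright above the tray at about (345,205). The black one is undisturbed at (300,360), and the socket is at (150,530). Now carry it over.

Call:
send_rows(
  targets="-10 3 0 -1 255;-30 10 0 -2 255;-58 20 0 -4 255;-92 32 0 -6 255;-128 45 0 -8 255;-165 57 0 -10 255;-202 70 0 -12 255;-239 83 0 -14 255;-276 96 0 -16 255;-313 109 0 -18 255;-350 122 0 -20 255;-383 133 0 -21 255;-410 143 0 -22 255;-430 150 0 -23 255;-441 154 0 -23.5 255;-444 154.5 0 -23.5 255;-444 154.5 0 -23.5 255",
)

```text
time: 6.75
ee_pos: [0.5317, -0.1755, 0.2022]
tcp_rot: [-180.0, -0.0, 98.2]
wrist_force: [-0.3, 0.5, -1.2]
opening: 0.0356
grasp_force: 59.9
```

```bash
python3 - <<'E'
from h import *
t=camera("top");s=camera("scene");cv2.imwrite("pics/over_t.png",t);cv2.imwrite("pics/over_s.png",s)
o=bot.get_obs();print(o["time"],o["ee_pos"],o["tcp_rot"],o["opening"],o["wrist_force"],o["torque"])
A=cv2.resize(t[150:250,340:440],(400,400),interpolation=3);B=cv2.resize(s[180:290,240:350],(400,400),interpolation=3)
cv2.imwrite("pics/over.png",np.hstack([A,B]))
p=o["ee_pos"]; print("grip px",proj("scene",p),proj("top",p))
E
```

```text
6.85 [ 0.5318587  -0.17515415  0.20233915] [ 1.79998194e+02 -7.50859963e-03  9.82406005e+01] 0.0352197342956205 [ 0.81671597  0.05845809 -1.18804931] [-0.07654434 -0.00967033  0.02363019]
grip px [285.90722332 200.40921449] [388.6580152  194.64752475]
```

View pics/over.png

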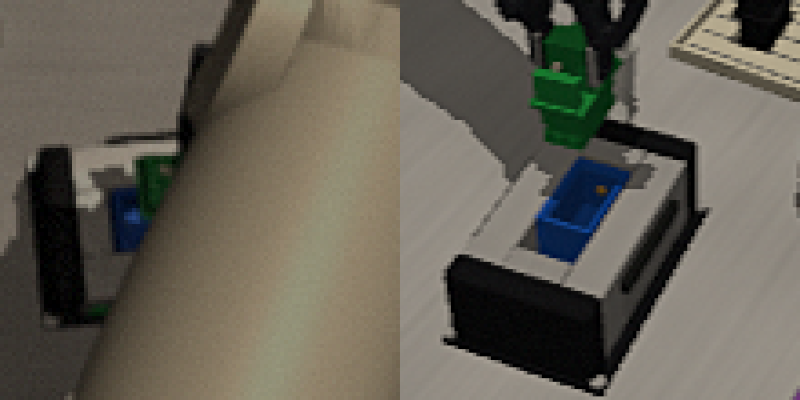

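The right half (scene view) shows the cartridge held square above the blue socket. The foot's −y edge runs about (545,138)–(583,148) in the crop. I'll compare the foot's corners with the socket's.

```bash
python3 - <<'E'
from h import *
s=cv2.imread("pics/over_s.png");H,S,V=cv2.split(cv2.cvtColor(s,cv2.COLOR_BGR2HSV))
g=green(s,"scene");c=blob(g,(284,207));b=blob((H>100)&(H<130)&(S>100)&(V>40),(286,238))
O=np.array([533.6,-188.2]);a=np.radians(8.2);X=np.array([np.cos(a),np.sin(a)]);Y=np.array([-X[1],X[0]])
def sh(px,z):
    w=ray("scene",px,z)[:,:2]*1000-O;return np.round(np.c_[w@X,w@Y],1)
ft=.2022-.0488
def show(n,c,zs):
    q=cv2.approxPolyDP(c.reshape(-1,1,2),1.5,True)[:,0]
    for p in q: print(n,p,*[sh(p+0.0,z)[0] for z in zs])
show("green foot/flange",c,(ft,ft+.036,ft+.042)); show("blue rim",b,(.08,))
o=bot.get_obs();w=o["ee_pos"][:2]*1000-O;print("tcp",w@X,w@Y)
E
```

```text
green foot/flange [289 186] [-51.1 131.2] [-28.4  89.2] [-24.7  82.2]
green foot/flange [282 187] [-68.5 118.8] [-45.   77.4] [-41.   70.5]
green foot/flange [279 191] [-67.9  97.9] [-44.4  57.5] [-40.5  50.8]
green foot/flange [280 198] [-50.1  69.3] [-27.4  30.4] [-23.7  23.9]
green foot/flange [276 200] [-56.6  56.8] [-33.6  18.4] [-29.8  12.1]
green foot/flange [277 206] [-41.5  33.8] [-19.3  -3.3] [-15.6  -9.5]
green foot/flange [275 208] [-42.7  23.9] [-20.4 -12.8] [-16.7 -18.9]
green foot/flange [279 210] [-28.3  20.4] [ -6.7 -16.1] [ -3.2 -22.1]
green foot/flange [280 218] [-10.4  -8.6] [ 10.2 -43.6] [ 13.7 -49.4]
green foot/flange [290 220] [18.5 -5.6] [ 37.7 -40.7] [ 40.9 -46.6]
green foot/flange [298 208] [17.4 48.3] [36.7 10.4] [39.9  4.1]
green foot/flange [297 201] [ 1.6 75.5] [21.7 36.2] [25.  29.7]
green foot/flange [300 197] [ 1.9 95.5] [22.  55.2] [25.3 48.5]
green foot/flange [298 194] [ -9.4 106.1] [11.2 65.3] [14.6 58.5]
green foot/flange [298 199] [ 0.4 84.9] [20.5 45.1] [23.9 38.5]
green foot/flange [292 204] [-5.9 57.8] [14.5 19.5] [17.9 13.1]
blue rim [302 227] [25.5 51.8]
blue rim [289 223] [-17.5  53. ]
blue rim [277 239] [-19.7 -20.3]
blue rim [278 249] [  0.8 -54. ]
blue rim [287 251] [ 27.2 -51.4]
tcp 0.13722302238087275 13.160829762394528
```

Call:
send_rows(
  targets="-1 0 8 0 255;-2 0 20 0 255;-3 0 34 0 255;-4 0 46 0 255;-4 0 55 0 255;-4 0 59 0 255;-4 0 60 0 255;-4 0 60 0 255",
)

```text
time: 7.85
ee_pos: [0.5326, -0.1798, 0.1426]
tcp_rot: [180.0, 0.0, 98.2]
wrist_force: [-0.6, -0.1, -1.0]
opening: 0.0353
grasp_force: 60.0
```

```bash
python3 - <<'E'
from h import *
s=np.mean([camera("scene") for _ in range(2)],axis=0).astype(np.uint8);cv2.imwrite("pics/low_s.png",s);H,S,V=cv2.split(cv2.cvtColor(s,cv2.COLOR_BGR2HSV))
O=np.array([533.6,-188.2]);a=np.radians(8.2);X=np.array([np.cos(a),np.sin(a)]);Y=np.array([-X[1],X[0]])
def sh(px,z):
    w=ray("scene",px,z)[:,:2]*1000-O;return np.round(np.c_[w@X,w@Y],1)
o=bot.get_obs();w=o["ee_pos"][:2]*1000-O;print(o["time"],"tcp",w@X,w@Y,o["ee_pos"][2],o["wrist_force"])
ft=o["ee_pos"][2]-.0488
g=green(s,"scene");c=blob(g,(286,225))
for p in cv2.approxPolyDP(c.reshape(-1,1,2),1.2,True)[:,0]: print(p,*[sh(p,z)[0] for z in (ft,ft+.036,ft+.042)])
for p in cv2.approxPolyDP(blob((H>100)&(H<130)&(S>100)&(V>40),(286,238)).reshape(-1,1,2),1.2,True)[:,0]:print("blue",p,sh(p,.08)[0])
cv2.imwrite("pics/low.png",cv2.resize(s[185:265,250:330],None,fx=7.4,fy=7.4,interpolation=3))
E
```

```text
7.95 tcp 0.24593882010191198 8.436124905532974 0.14273888090305992 [-0.8462517  -0.31668777 -1.16202013]
[288 204] [-51.1 116.5] [-30.1  78.4] [-26.6  72. ]
[283 205] [-63.2 106.4] [-41.7  68.7] [-38.1  62.5]
[280 209] [-63.2  85.9] [-41.7  49.2] [-38.1  43.1]
[281 215] [-47.8  62.4] [-27.   26.8] [-23.6  20.8]
[284 214] [-41.5  69.8] [-21.   33.9] [-17.6  27.9]
[285 217] [-32.7  58.8] [-12.6  23.4] [-9.3 17.5]
[283 218] [-36.2  52.6] [-16.   17.4] [-12.6  11.6]
[279 216] [-51.3  56.1] [-30.4  20.8] [-26.9  14.9]
[277 218] [-52.7  45.9] [-31.7  11. ] [-28.2   5.2]
[278 223] [-39.9  27.5] [-19.5  -6.5] [-16.1 -12.2]
[276 225] [-41.4  17.6] [-20.9 -15.9] [-17.5 -21.5]
[280 228] [-24.8  10.7] [ -5.1 -22.5] [ -1.8 -28. ]
[281 235] [ -9.2 -13.9] [  9.8 -46. ] [ 13.  -51.3]
[290 237] [ 17.9 -11.5] [ 35.6 -43.7] [ 38.6 -49.1]
[298 225] [17.8 41.7] [35.6  7.1] [38.5  1.3]
[297 221] [ 7.8 56.3] [26.  20.9] [29.1 15.1]
[301 214] [ 5.7 89. ] [24.  52.2] [27.1 46. ]
[299 213] [-1.7 90.9] [16.9 54. ] [20.  47.8]
[296 220] [ 3.3 59.1] [21.7 23.7] [24.7 17.8]
[292 222] [-3.9 46.8] [14.8 11.9] [18.   6.1]
[292 210] [-27.2  95.5] [-7.4 58.3] [-4.1 52.1]
blue [303 227] [28.2 52.9]
blue [299 226] [15.5 52.3]
blue [296 230] [14.6 33.6]
blue [297 233] [22.6 23.3]
blue [290 238] [12.8 -2.7]
blue [279 236] [-20.   -7.3]
blue [277 239] [-19.7 -20.3]
blue [278 249] [  0.8 -54. ]
blue [287 251] [ 27.2 -51.4]
```

View pics/low.png

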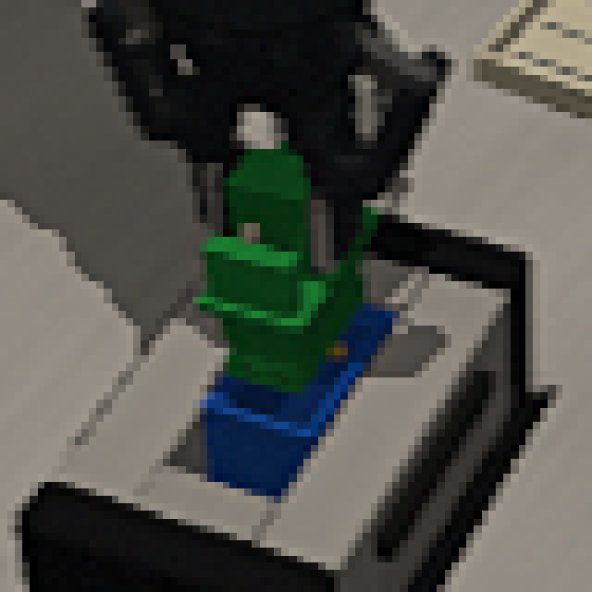

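The crop shows the foot just above the pocket mouth, and foot and rim centres agree within about 1 mm in both directions. Feel downward slowly.

Call:
send_rows(
  targets="0 0 3 0 255;0 0 7 0 255;0 0 10 0 255;0 0 12 0 255;0 0 13 0 255;0 0 14 0 255;0 0 14.5 0 255;0 0 15 0 255;0 0 15.5 0 255;0 0 16 0 255;0 0 16 0 255",
)

```text
time: 9.32
ee_pos: [0.5325, -0.1797, 0.1262]
tcp_rot: [-180.0, -0.0, 98.2]
wrist_force: [0.3, 0.1, -1.2]
opening: 0.0353
grasp_force: 60.0
```

Call:
send_rows(
  targets="0 0 0.5 0 255;0 0 1 0 255;0 0 1.5 0 255;0 0 2 0 255;0 0 2.5 0 255;0 0 3 0 255;0 0 3.5 0 255;0 0 4 0 255;0 0 4 0 255",
)

```text
time: 10.45
ee_pos: [0.5324, -0.1796, 0.1221]
tcp_rot: [-180.0, -0.0, 98.2]
wrist_force: [-0.2, 2.2, -1.1]
opening: 0.0351
grasp_force: 60.0
```

Call:
send_rows(
  targets="0 0 0.8 0 255;0 0 1.6 0 255;0 0 2.6 0 255;0 0 3.6 0 255;0 0 4.6 0 255;0 0 5.6 0 255;0 0 6.6 0 255;0 0 7.6 0 255;0 0 8.6 0 255;0 0 9.6 0 255;0 0 10.6 0 255;0 0 10.6 0 255",
)

```text
time: 11.95
ee_pos: [0.5324, -0.1798, 0.1115]
tcp_rot: [-180.0, -0.0, 98.2]
wrist_force: [0.4, 1.8, -1.7]
opening: 0.0356
grasp_force: 59.9
```

Call:
send_rows(
  targets="0 0 1 0 255;0 0 2 0 255;0 0 3 0 255;0 0 4 0 255;0 0 5 0 255;0 0 6 0 255;0 0 7 0 255;0 0 8 0 255;0 0 9 0 255;0 0 10 0 255;0 0 11 0 255;0 0 12 0 255;0 0 13 0 255;0 0 14 0 255;0 0 14 0 255",
)

```text
time: 13.82
ee_pos: [0.5326, -0.18, 0.0982]
tcp_rot: [180.0, 0.0, 98.2]
wrist_force: [-1.9, 2.0, 4.8]
opening: 0.0354
grasp_force: 60.2
```

Call:
send_rows(
  targets="0 0 0.5 0 255;0 0 1 0 255;0 0 1.5 0 255;0 0 2 0 255;0 0 2.5 0 255;0 0 3 0 255;0 0 3.5 0 255;0 0 4 0 255;0 0 4 0 255",
)

```text
time: 14.95
ee_pos: [0.5323, -0.1798, 0.0931]
tcp_rot: [-180.0, -0.0, 98.2]
wrist_force: [1.0, -1.3, -2.8]
opening: 0.0352
grasp_force: 59.8
```

Call:
send_rows(
  targets="0 0 0.3 0 255;0 0 0.6 0 255;0 0 0.9 0 255;0 0 0.9 0 255",
)

```text
time: 15.45
ee_pos: [0.5323, -0.1799, 0.093]
tcp_rot: [-180.0, 0.0, 98.2]
wrist_force: [-1.3, -0.6, 1.4]
opening: 0.0353
grasp_force: 60.2
```

Call:
send_rows(
  targets="0 0 0.3 0 255;0 0 0.6 0 255;0 0 0.9 0 255;0 0 0.9 0 255",
)

```text
time: 15.95
ee_pos: [0.5324, -0.1799, 0.0929]
tcp_rot: [180.0, 0.0, 98.2]
wrist_force: [-4.4, -1.5, 8.9]
opening: 0.0351
grasp_force: 60.6
```

It clicked and seated: force rises with no further travel. Relieve, release and retreat.

Call:
send_rows(
  targets="0 0 -0.8 0 255;0 0 -1 0 255;0 0 -1 0 200;0 0 -1 0 120;0 0 -1 0 60;0 0 -1 0 0;0 0 -1 0 0;0 0 -1 0 0;0 0 -1 0 0;0 0 -8 0 0;0 0 -20 0 0;0 0 -40 0 0;0 0 -65 0 0;0 0 -95 0 0;0 0 -120 0 0;0 0 -130 0 0;0 0 -130 0 0",
)

```text
time: 18.08
ee_pos: [0.5327, -0.1798, 0.2224]
tcp_rot: [179.9, 0.0, 98.2]
wrist_force: [-0.5, 1.0, -0.3]
opening: 0.0849
grasp_force: 0.0
```

```bash
python3 - <<'E'
from h import *
s=camera("scene");o=bot.get_obs();print(o["time"],o["ee_pos"],o["opening"],o["wrist_force"])
cv2.imwrite("pics/end.png",cv2.resize(s[125:275,240:400],None,fx=4,fy=4,interpolation=3))
E
```

```text
18.125 [ 0.53242896 -0.17974556  0.2214622 ] 0.08570303064212442 [-0.63703768  0.25449309  0.11659696]
```

View pics/end.png

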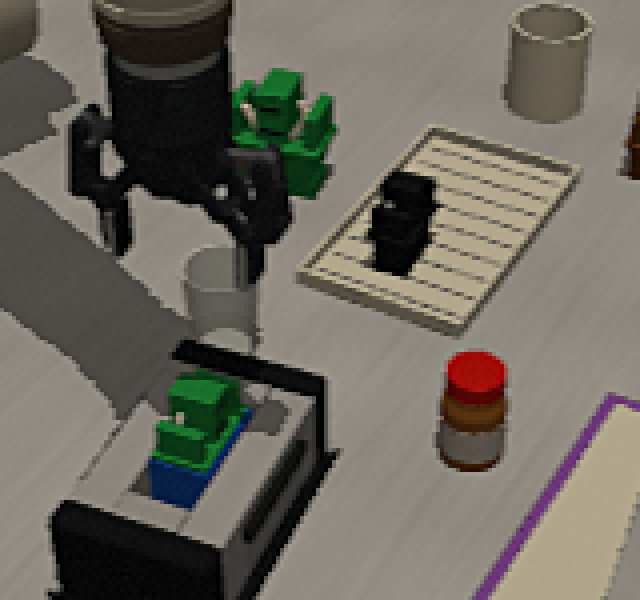

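The final crop shows the cartridge's flange resting on the blue rim at about (195,455), the gripper clear, and the other items where they were. Handing in.

```bash
python3 -c "
from workcell import ticket
print(ticket.job_done())"
```

```text
the job is handed in; nothing more can be done
None
```

The small green cartridge is in the sharpener's blue socket, clicked past the ball with its flange on the rim and the gripper clear; I handed the job in at about 18 s, with no verdict returned.

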